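# Change the test panel in a spring-clamp specimen bed

### The arm

A 7-joint arm with a two-finger parallel gripper is mounted at the origin on a cart in front of the work surface, level with it; the furniture and walls round the work are solid. World frame = base frame: x ahead of the robot, y to its left, z up, the work surface at z = 0. Lengths are in m, angles in degrees, forces in N, time in s.
With the tool pointing down it reaches from about 0.425 to 0.825 m from the base axis. Payload 3.6 kg.
Tool frame: the origin (TCP) lies midway between the tips of the shut fingers; the grasp point (between the pads) lies behind it (grip_point_offset is the z of the grasp point in the tool frame, in m); z points along the fingers, y is the line along which they close (so a half turn about z gives the same grasp; the last joint's range is limited). The gripper opens to 85 mm and grips with 20 to 120 N. Pads are 22 mm wide; open, the fingers measure 114 mm over their backs; the gripper's body (76 mm by 85 mm) begins 54 mm behind the grasp point. The pads swing forward as they close: fully open they stand 13 mm farther back than shut.
Start: joints at [-72.107, 35.231, -0.722, 81.555, 0.464, 63.22, -2.315], TCP at [0.216, 0.613, 0.231] pointing down, gripper open.
Joint ranges: [-178.69, 178.69], [-17.37, 117.87], [-77.05, 75.6], [15.02, 138.74], [-78.02, 258.01], [0.78, 113.62], [-162.83, 162.83]. Speed limits (degrees/s): [159.86, 159.86, 180, 180, 180, 180, 180].

### API

Orientations are given as [roll, pitch, yaw] about the fixed x, y, z axes, in that order (R = Rz(yaw) Ry(pitch) Rx(roll)).
In Python, from plant import * gives the robot as it stands. The module is installed in compiled form; this text tells all that it offers.
- The arm moves only by the tool step_arm, never from a script. Its argument "series" is a list of rows, each a list of 6 numbers: the shift along the world's x, y, z in m, then the turn, a rotation vector about the world's x, y, z in rad. In form: [[tx, ty, tz, wx, wy, wz], ...]. A call has 1 to 12 rows; each row shifts and turns the commanded pose from where the row before left it; what a row does not reach is not made up. A row lasts 1/8 s, in which the tool goes at most 62.5 mm and 10.7 degrees, less where a joint would pass 70% of its speed; a pose out of reach is approached as far as the arm can. A call with a gripper value outside its range is refused whole. "grip" is the finger opening in m, from 0 to 0.0854, set as the call begins (left out, the last holds). The fingers move at their own pace and stop on an object; the grip force is fixed at half the most. Time passes only in rows, so rows that do not move let the fingers close. It gives the time, the measured TCP pose, the force, the opening and the grip force at its end, in the units of the state.
- observe(): the state, without advancing time (a new reading comes with each control period).
- snapshot(name): name is "side" or "top" or "wrist"; returns the picture (420x560x3 uint8, blue, green, red); there is no depth.
- calibration(name): a dict with "camera_matrix" (3x3 intrinsics, pixels), "k1" (the pictures are not rectified: a ray, as slopes to the right and down, at radius r is drawn at 1 + k1 r^2 times it, then the intrinsics apply), "world_to_cam" (4x4, takes a point from world to camera coordinates). Camera axes: x right, y down, z forward; pixel columns grow to the right and rows downward; lengths in m; the calibration is good to about 2 mm. A picture is of the moment at which its call begins: read the wrist's pose just before it. calibration takes no time and is no camera call; for the wrist camera it gives the pose at the moment of the call.
- sign_off(): hands the job in; it is judged then, once.
The state is a dict: "clock": time; "q": joint angles; "qvel": joint speeds; "joint_torque": joint torques, N m; "eef_pos": TCP position; "ee_rot": TCP orientation; "ft_force": force on the tool from outside, world axes, zero at the start; "ft_torque": the same for the moment, N m; "opening": finger opening in m; "finger_force": force on a finger pad.
Only numpy, scipy, OpenCV 4.12 (cv2) and the standard library are available. Lean on these libraries where they do the work, as an engineer would, in place of code of your own. Each camera call takes 0.05 s, during which the arm holds its last target. There are 200 camera calls.

### The job

Change the test panel in the specimen bed: press the clamp's black handle bar down until its catch holds the clamp open by itself, then lift the scratched panel off the two pins and lay it flat on the empty stand. Take the fresh panel from the other stand and lower it level over both pins, letting go only when it lies flat in the bed, and then press the tab of the catch so that the clamp springs shut on it. Leave the punch, stopwatch and caliper where they are.

Things in the scene. Friction and masses are not known exactly. Their poses are not given: they have to be found in the camera images.
- bed: Specimen bed, fixed: grey base plate 400 x 88 x 8 mm, from x = -90 to +310 mm. Origin on the worktop under the centre of the panel place; x runs along its middle line from the panel place to the clamp, its raised tail and the catch; z up. A panel rests on two blocks (40 mm long, 56 wide, at x = -56 and +56, tops at z = 50); between and beside them fingers have room down to z = 8.
- bed_seat (a point): Centre of the panel place at the height of the block tops, where the middle of the underside of a seated panel lies: 50 mm above the worktop. Axes as those of the bed. A seated panel lies along the bed's x.
- pin_near_clamp (a point): Tip of the upright steel locating pin nearer the clamp, at bed x = +50, y = 0 mm. 10 mm diameter, straight for 10 mm above the block top, then tapered to a 4 mm tip, 18 mm above the block top (z = 68).
- pin_far (a point): Tip of the other locating pin, the same, at bed x = -50, y = 0 mm.
- clamp_axis (a point): Middle of the level axis (along bed y) about which the clamp turns: bed x = 103, z = 34 mm. Shut, its jaw covers the last 10 mm or so of the panel's +x end, so a panel can go on or off the pins only while the clamp is open; then the jaw stands at least 6 mm behind the panel's end and less than 95 mm high.
- clamp (a joint): Angle q of the sprung clamp, rad. About 0.067: shut on a panel (as at the start); 0: shut with nothing under it; 0.64: end stop. Its spring drives it shut. Pressed down beyond about 0.60 it is caught by the catch and then rests there by itself at about 0.58. At the handle bar this takes about 7 N at first and 10 to 17 N near the end.
- clamp_bar (a point): Centre of the clamp's handle bar: level, round, black, 20 mm diameter, 84 mm long across the bed, on the clamp's raised tail. It moves on a circle: bed x = 103 + 95 cos(0.632 - q), z = 34 + 95 sin(0.632 - q) mm; shut on a panel x = 183, z = 85; at q = 0.62 x = 198, z = 35. Press its top at the middle with shut fingers, following it 15 mm towards bed +x on its way down.
- catch (a joint): Angle of the sprung catch, rad. 0: at rest, hooked; it grows as its tab is pressed down, up to 0.35, and from about 0.2 it lets the clamp go. It returns by itself.
- catch_tab (a point): Middle of the upper face of the catch's tab: black ribbed plate 42 mm along the bed, 48 mm across, at the bed's +x end (x = 285, z = 41 mm at rest). Pressed down here by 15 to 17 mm (2 to 7 N) it unhooks the clamp, whose tail then springs up. The hook, up to 64 mm high, stands 30 mm and more nearer the clamp.
- tested_panel: Panel whose test is done, with scratch tracks on its coating; at the start it lies on the pins under the shut clamp. Aluminium, 150 (x) x 64 (y) x 10 (z) mm, about 0.25 kg. Origin: centre of the underside, z up. Holes at x = +50 (round, 12 mm) and x = -50 (slot, 16 along x, 12 across); it fits either way round. Grip it across its 64 mm width at mid-length.
- fresh_panel: The panel to be tested next: same shape, size and frame, without scratches. At the start it lies flat on a stand, its underside 30 mm above the worktop.
- stand_full_top (a point): Centre of the top of the stand with the fresh panel, 30 mm above the worktop; x along its length. Both stands are alike and fixed: steel base 130 x 56 x 4 mm, two cross blocks (20 mm long, at x = -55 and +55) with rubber tops; between and beside the blocks fingers have free room down to 4 mm.
- stand_empty_top (a point): Centre of the top of the empty stand, 30 mm above the worktop; x along its length. Here the tested panel is to lie, along the stand (either way round).
- die_cutter: Bystander: round specimen punch, 70 mm diameter, 98 mm high, with a wooden knob, standing behind the bed. Origin: centre of its underside.
- stopwatch: Bystander: black stopwatch, 66 x 60 x 19 mm, lying in front. Origin: centre of its underside.
- caliper: Bystander: steel vernier caliper, 220 mm long, lying in front of the bed. Origin: centre of its underside.

How it is judged:
By the outcome, as a careful person would: the job done as asked, in the order asked, and still so for the second after the job is handed in, with the robot touching nothing.
It also fails if it takes over 61 s, if anything falls off the work surface, if the arm or the gripper's body presses on something with over 40 N, if the wrist force passes 120 N, or if a joint passes its speed limit or range.

## Working session

There is one attempt and no reset: what is moved stays moved. The work goes in short steps, Python scripts to look and compute and a tool call to move; the robot and the scene stay as the last step left them, time stands still between calls to the robot, and variables do not carry over. Pictures are saved under pics/ and viewed, at most 12 in all, crops included, and the job is handed in when it is done.

Besides the shell and the picture viewer there is one more tool, called by a JSON object that holds its "name" and its "arguments", one argument or row to a line. step_arm: Moves the arm, as the interface text tells. Its arguments: {"type":"object","properties":{"series":{"type":"array"},"grip":{"type":"number"}},"required":["series"]}

```bash
mkdir -p pics; cat > h.py <<'E'
import numpy as np, cv2
from plant import *
def ray(cal,px):
    K=np.array(cal["camera_matrix"]);k1=cal["k1"];T=np.array(cal["world_to_cam"])
    d=np.array([(px[0]-K[0,2])/K[0,0],(px[1]-K[1,2])/K[1,1]]);u=d.copy()
    for _ in range(30): u=d/(1+k1*(u@u))
    R=T[:3,:3];return -R.T@T[:3,3],R.T@np.array([u[0],u[1],1])
def onz(cal,px,z):
    o,d=ray(cal,px);return o+d*(z-o[2])/d[2]
def proj(cal,p):
    K=np.array(cal["camera_matrix"]);T=np.array(cal["world_to_cam"])
    c=T[:3,:3]@np.asarray(p)+T[:3,3];u=c[:2]/c[2];u=u*(1+cal["k1"]*(u@u));return K[:2,:2]@u+K[:2,2]
E
python3 - <<'E'
from h import *
s=observe();print({k:np.round(v,3).tolist() for k,v in s.items()})
for n in("top","side"):
    cv2.imwrite(f"pics/{n}0.png",snapshot(n));c=calibration(n);print(n,c)
E
```

```text
{'clock': 0.0, 'q': [-72.107, 35.29, -0.721, 81.642, 0.466, 63.218, -2.318], 'qvel': [0.07, -0.018, 0.064, -0.064, 0.064, 0.148, -0.062], 'joint_torque': [0.0, -46.921, 0.259, -17.103, 0.01, 0.01, 0.0], 'eef_pos': [0.216, 0.612, 0.23], 'ee_rot': [-179.853, 0.004, 160.588], 'ft_force': [-0.582, 0.404, 0.223], 'ft_torque': [0.01, 0.037, -0.038], 'finger_force': 0.0, 'opening': 0.085}
top {'camera_matrix': array([[394.84981328,   0.        , 272.33485918],
       [  0.        , 394.84981328, 208.03787458],
       [  0.        ,   0.        ,   1.        ]]), 'k1': -0.1026575074744315, 'world_to_cam': array([[-0.02466822, -0.99968229,  0.00517617,  0.0445654 ],
       [-0.99882409,  0.02443022, -0.04187595,  0.54205953],
       [ 0.04173619, -0.00620309, -0.99910941,  1.03865716],
       [ 0.        ,  0.        ,  0.        ,  1.        ]])}
side {'camera_matrix': array([[435.30746648,   0.        , 283.80855877],
       [  0.        , 435.30746648, 198.66634488],
       [  0.        ,   0.        ,   1.        ]]), 'k1': 0.03235004819367468, 'world_to_cam': array([[-0.99244384, -0.12080667,  0.0214701 ,  0.54037932],
       [-0.06995342,  0.41332398, -0.90789306,  0.08817535],
       [ 0.10080543, -0.90253478, -0.41865168,  1.05871425],
       [ 0.        ,  0.        ,  0.        ,  1.        ]])}
```

View pics/top0.png

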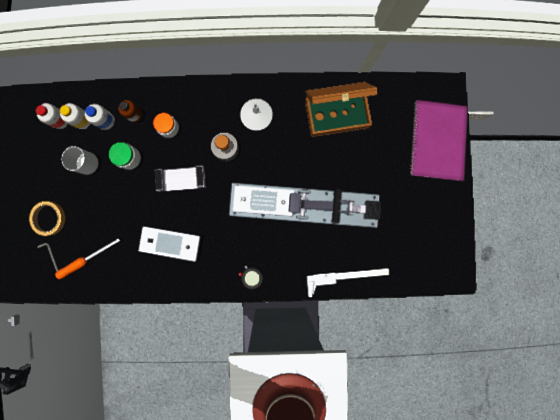

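View pics/side0.png

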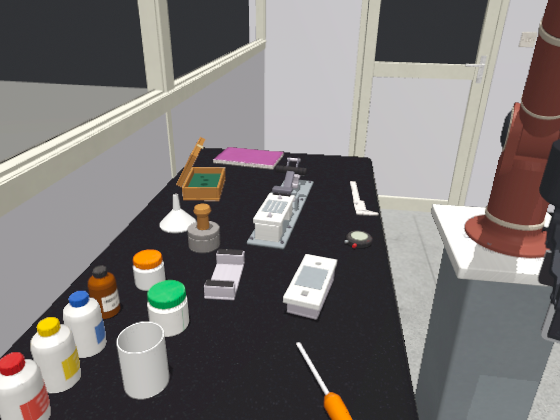

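The top view shows the bed from (231,200) to (380,210), with the bar at (337,206) and the tab at (372,209). The fresh panel is at (169,244), the empty stand at (180,179), and the punch, watch and caliper at (224,146), (251,278) and (347,278). Next I'll measure these more precisely.

```bash
python3 - <<'E'
from h import *
im=cv2.imread("pics/top0.png");c=calibration("top")
cv2.imwrite("pics/crop.png",cv2.resize(im[155:305,135:400],None,fx=3,fy=3,interpolation=cv2.INTER_CUBIC))
g=im.min(2)
def rect(t,box,z,name):
    x0,y0,x1,y1=box;m=np.zeros_like(g);m[y0:y1,x0:x1]=(g[y0:y1,x0:x1]>t)
    cs,_=cv2.findContours(m,0,1);k=max(cs,key=cv2.contourArea)
    P=np.array([onz(c,p,z)[:2] for p in k[:,0].astype(float)],np.float32)
    r=cv2.minAreaRect(P);b=cv2.boxPoints(r);print(name,np.round(r[0],4),np.round(r[1],4),round(r[2],2),np.round(b,3).tolist())
rect(150,(130,215,210,270),.04,"fresh")
rect(150,(220,175,300,225),.06,"tested")
rect(60,(220,170,395,235),.008,"bed")
rect(60,(145,155,215,200),.03,"stand")
E
```

```text
fresh [0.4566 0.3031] [0.1522 0.0656] 78.99 [[0.4099999964237213, 0.23499999940395355], [0.4740000069141388, 0.22200000286102295], [0.503000020980835, 0.3720000088214874], [0.4390000104904175, 0.3840000033378601]]
tested [0.5577 0.0493] [0.1759 0.0787] 84.02 [[0.5090000033378601, -0.03400000184774399], [0.5879999995231628, -0.041999999433755875], [0.6060000061988831, 0.13300000131130219], [0.527999997138977, 0.14100000262260437]]
bed [0.5562 0.0065] [0.2777 0.0892] 84.0 [[0.4970000088214874, -0.12700000405311584], [0.5860000252723694, -0.13600000739097595], [0.6150000095367432, 0.14000000059604645], [0.5260000228881836, 0.14900000393390656]]
stand [0.6251 0.2735] [0.0608 0.131 ] 4.86 [[0.5889999866485596, 0.335999995470047], [0.6000000238418579, 0.20600000023841858], [0.6610000133514404, 0.210999995470047], [0.6499999761581421, 0.3409999907016754]]
```

View pics/crop.png

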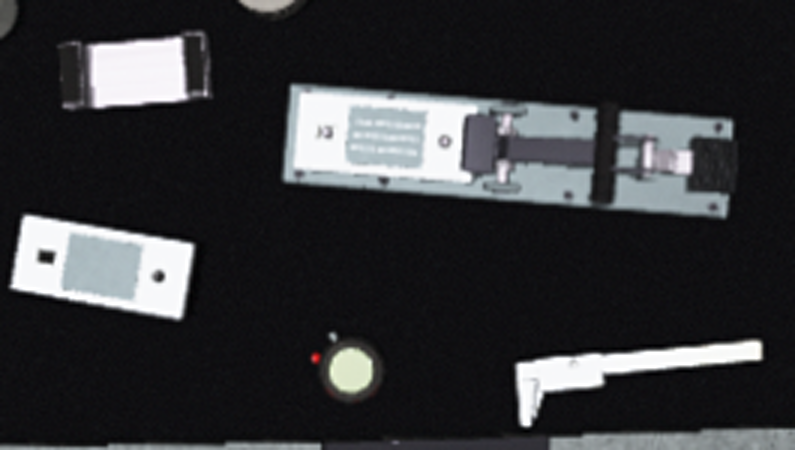

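{"name": "step_arm", "arguments": {
  "series": [
    [0.027, -0.0485, 0.006, 0, 0, -0.1114],
    [0.027, -0.0485, 0.006, 0, 0, -0.1114],
    [0.027, -0.0485, 0.006, 0, 0, -0.1114],
    [0.027, -0.0485, 0.006, 0, 0, -0.1114],
    [0.027, -0.0485, 0.006, 0, 0, -0.1114],
    [0.027, -0.0485, 0.006, 0, 0, -0.1114],
    [0.027, -0.0485, 0.006, 0, 0, -0.1114],
    [0.027, -0.0485, 0.006, 0, 0, -0.1114],
    [0.027, -0.0485, 0.006, 0, 0, -0.1114],
    [0.027, -0.0485, 0.006, 0, 0, -0.1114],
    [0.027, -0.0485, 0.006, 0, 0, -0.1114],
    [0.027, -0.0485, 0.006, 0, 0, -0.1114]
  ],
  "grip": 0
}}

```text
clock: 1.6
eef_pos: [0.5404, 0.0297, 0.3032]
ee_rot: [-180.0, -0.0, 83.8]
ft_force: [1.1, 0.8, 0.3]
opening: -0.0002
finger_force: 0.0
```

```bash
python3 - <<'E'
from h import *
import plant
print([n for n in dir(plant) if not n.startswith("_")]); print(getattr(plant,"grip_point_offset",None))
s=observe();print({k:np.round(s[k],3).tolist() for k in("clock","eef_pos","ee_rot","q","opening")})
c=calibration("wrist");cv2.imwrite("pics/w1.png",snapshot("wrist"));np.save("w1.npy",c,allow_pickle=True)
T=c["world_to_cam"];print(c["camera_matrix"],c["k1"],-T[:3,:3].T@T[:3,3],T[:3,:3])
E
```

```text
['Unreachable', 'calibration', 'grip_point_offset', 'observe', 'sign_off', 'snapshot']
-0.0187
{'clock': 1.6, 'eef_pos': [0.54, 0.03, 0.303], 'ee_rot': [-179.96, -0.022, 83.817], 'q': [-23.152, 23.154, 26.292, 93.862, -11.053, 65.605, -0.285], 'opening': -0.0}
[[321.22353237   0.         279.98017798]
 [  0.         321.22353237 206.98190326]
 [  0.           0.           1.        ]] -0.06712313329494606 [0.54915848 0.10581054 0.44467428] [[ 0.99420156 -0.10752278 -0.00145186]
 [-0.10203434 -0.9475432   0.30290406]
 [-0.03394479 -0.30099955 -0.95301995]]
```

View pics/w1.png

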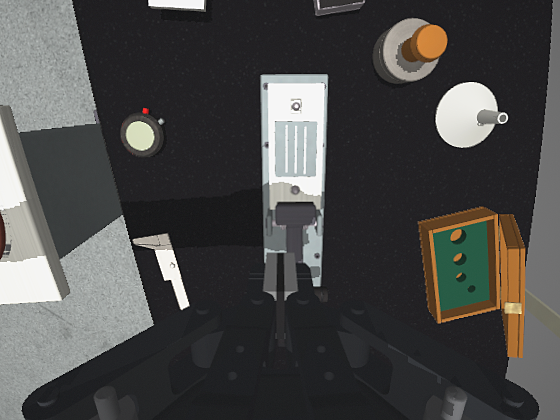

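The wrist view shows the bed upright in the picture, with its plate edges at columns 262 and 328 and its far end at row 75. The pins are near (295,105) and (295,190). I'll fit the bed axis and the panels.

```bash
cat > fit.py <<'E'
from h import *
def quad(im,c,t,box,z,name,L,dirx):
    "fit edges of bright rectangle: side edges along dirx, return centre line and end points"
    g=im.min(2);x0,y0,x1,y1=box;m=np.zeros_like(g);m[y0:y1,x0:x1]=(g[y0:y1,x0:x1]>t)*255
    m=cv2.morphologyEx(m,cv2.MORPH_CLOSE,np.ones((5,5)))
    cs,_=cv2.findContours(m,0,1);k=max(cs,key=cv2.contourArea)[:,0].astype(float)
    k=k[(k[:,0]>x0+1)&(k[:,0]<x1-2)&(k[:,1]>y0+1)&(k[:,1]<y1-2)]
    P=np.array([onz(c,p,z)[:2] for p in k]);o=P.mean(0);d=np.array(dirx)/np.linalg.norm(dirx)
    for _ in range(5):
        n=np.array([-d[1],d[0]]);u=(P-o)@d;v=(P-o)@n
        hi,lo=np.percentile(v,97),np.percentile(v,3);res=[]
        for e in(hi,lo):
            s=abs(v-e)<.004;res.append(np.polyfit(u[s],v[s],1))
        a=(res[0][0]+res[1][0])/2;mid=(res[0][1]+res[1][1])/2
        d2=d+a*n;o=o+mid*n;d=d2/np.linalg.norm(d2)
    n=np.array([-d[1],d[0]]);u=(P-o)@d
    e0,e1=np.percentile(u,2),np.percentile(u,98)
    v=(P-o)@n;inn=abs(v)<.02
    f=lambda e:np.median(u[inn&(abs(u-e)<.006)])
    a,b=f(e0),f(e1)
    print(name,"dir",np.round(d,4),"deg %.2f"%np.degrees(np.arctan2(d[1],d[0])),"width %.4f"%(res[0][1]-res[1][1]),"len %.4f"%(b-a),"ends",np.round(o+a*d,4),np.round(o+b*d,4),"mid",np.round(o+d*(a+b)/2,4))
    return o,d,a,b
E
python3 - <<'E'
from fit import *
w=cv2.imread("pics/w1.png");c=np.load("w1.npy",allow_pickle=True).item()
quad(w,c,45,(240,60,350,215),.008,"bed w",.4,(-.1,-1))
quad(w,c,190,(262,70,328,200),.06,"tested w",.15,(-.1,-1))
t=cv2.imread("pics/top0.png");c=calibration("top")
quad(t,c,60,(220,170,395,235),.008,"bed t",.4,(-.1,-1))
quad(t,c,190,(220,170,300,235),.06,"tested t",.4,(-.1,-1))
quad(t,c,150,(130,215,210,270),.04,"fresh t",.15,(.19,.98))
quad(t,c,50,(145,155,215,200),.03,"stand t",.15,(-.08,1))
print(w[68:82,295].min(1),w[150,255:270].min(1),w[150,320:335].min(1))
E
```

```text
bed w dir [-0.1021 -0.9948] deg -95.86 width 0.0870 len nan ends [0.5704 0.1427] [nan nan] mid [nan nan]
tested w dir [-0.1219 -0.9925] deg -97.00 width 0.0680 len 0.1359 ends [0.5692 0.1359] [0.5527 0.001 ] mid [0.5609 0.0685]
bed t dir [-0.1042 -0.9946] deg -95.98 width 0.0864 len nan ends [0.5705 0.143 ] [nan nan] mid [nan nan]
tested t dir [-0.1034 -0.9946] deg -95.93 width 0.0638 len nan ends [0.5694 0.1295] [nan nan] mid [nan nan]
fresh t dir [0.1932 0.9812] deg 78.86 width 0.0626 len 0.1496 ends [0.4423 0.2294] [0.4712 0.3762] mid [0.4568 0.3028]
stand t dir [-0.0641  0.9979] deg 93.67 width 0.0573 len nan ends [0.63   0.2096] [nan nan] mid [nan nan]
[ 33  33  33  33  29  13 138 164 192 184 184 184 184 182] [ 34  33  36  37  34  24  65 140 186 193 190 189 184 218 247] [246 249 239 190 172 122  57  30  33  32  39  40  36  35  35]
  return _methods._mean(a, axis=axis, dtype=dtype,
  ret = ret.dtype.type(ret / rcount)
```

{"name": "step_arm", "arguments": {
  "series": [
    [0.0003, -0.026, -0.02, 0, 0, 0],
    [0.0003, -0.026, -0.03, 0, 0, 0],
    [0.0003, -0.026, -0.04, 0, 0, 0],
    [0.0003, -0.026, -0.04, 0, 0, 0],
    [0.0003, -0.026, -0.04, 0, 0, 0],
    [0.0001, -0.027, -0.02, 0, 0, 0],
    [0, 0, -0.01, 0, 0, 0],
    [0, 0, 0, 0, 0, 0]
  ]
}}

```text
clock: 2.65
eef_pos: [0.5413, -0.1244, 0.1026]
ee_rot: [-179.9, -0.1, 84.1]
ft_force: [-0.8, 0.3, 0.9]
opening: 0.0
finger_force: 0.0
```

{"name": "step_arm", "arguments": {
  "series": [
    [0, 0, -0.008, 0, 0, 0],
    [-0.0003, -0.003, -0.006, 0, 0, 0],
    [-0.0004, -0.0035, -0.008, 0, 0, 0],
    [-0.0003, -0.003, -0.008, 0, 0, 0],
    [-0.0002, -0.002, -0.008, 0, 0, 0],
    [-0.0001, -0.0015, -0.008, 0, 0, 0],
    [-0.0001, -0.001, -0.006, 0, 0, 0],
    [0, -0.0005, -0.005, 0, 0, 0],
    [0, 0, -0.002, 0, 0, 0],
    [0, 0, 0, 0, 0, 0]
  ]
}}

```text
clock: 3.9
eef_pos: [0.5409, -0.1444, 0.0465]
ee_rot: [179.8, 0.3, 83.9]
ft_force: [-2.7, -4.6, 9.2]
opening: -0.0
finger_force: 4.8
```

{"name": "step_arm", "arguments": {
  "series": [
    [0, 0, -0.003, 0, 0, 0],
    [0, 0, -0.002, 0, 0, 0],
    [0, 0, 0, 0, 0, 0]
  ]
}}

```text
clock: 4.28
eef_pos: [0.5409, -0.1448, 0.0429]
ee_rot: [179.7, 0.3, 83.9]
ft_force: [-5.8, -4.9, 17.1]
opening: -0.0
finger_force: 8.8
```

{"name": "step_arm", "arguments": {
  "series": [
    [0, 0, 0.004, 0, 0, 0],
    [0, 0, 0.01, 0, 0, 0],
    [0, 0.02, 0.03, 0, 0, 0],
    [0, 0.04, 0.04, 0, 0, 0],
    [0.003, 0.045, 0.04, 0, 0, 0],
    [0.005, 0.045, 0.03, 0, 0, 0],
    [0.005, 0.04, 0, 0, 0, 0],
    [0, 0, 0, 0, 0, 0]
  ],
  "grip": 0.0854
}}

```text
clock: 5.28
eef_pos: [0.5526, 0.0557, 0.1931]
ee_rot: [-179.9, -0.2, 84.6]
ft_force: [1.0, 0.2, 0.2]
opening: 0.0854
finger_force: 0.0
```

```bash
python3 - <<'E'
from h import *
s=observe();print({k:np.round(s[k],4).tolist() for k in("clock","eef_pos","ee_rot","opening")})
c=calibration("wrist");w=snapshot("wrist");cv2.imwrite("pics/w2.png",w);np.save("w2.npy",c,allow_pickle=True)
b=snapshot("side");cv2.imwrite("pics/m2.png",np.hstack([cv2.resize(b[150:260,220:330],(480,480),interpolation=cv2.INTER_CUBIC),w[0:420,150:450]][:1]+[cv2.resize(w[:,140:460],(320,480))]))
E
```

```text
{'clock': 5.275, 'eef_pos': [0.5526, 0.0557, 0.1931], 'ee_rot': [-179.9194, -0.1924, 84.5611], 'opening': 0.0854}
```

View pics/m2.png

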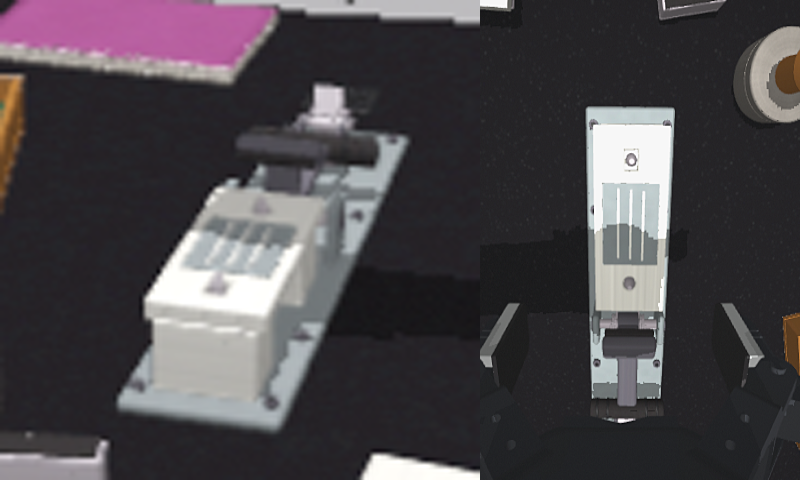

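The clamp stays open with its jaw clear of the panel. The whole tested panel is visible in the wrist picture at about columns 252–325 and rows 108–272. I'll refit from this view.

```bash
python3 - <<'E'
from fit import *
w=cv2.imread("pics/w2.png");c=np.load("w2.npy",allow_pickle=True).item()
quad(w,c,60,(225,80,350,215),.008,"bed w",.4,(-.1,-1))
g=w.min(2)
for r in(125,140,160,180):print(r,np.where(g[r]>205)[0][[0,-1]],g[r,240:262],g[r,320:340])
print("col",g[95:118,290])
for u,v,z in((290,140,.068),(289.5,247,.068)): print(onz(c,(u,v),z))
for p in((.561,.0547),):
    d=np.array([-.1037,-.9946])
    for s in(-.05,.05): print("pin pred",proj(c,[p[0]+s*d[0],p[1]+s*d[1],.068]))
cv2.imwrite("pics/w2c.png",cv2.resize(w[85:300,235:345],None,fx=2.7,fy=2.7,interpolation=cv2.INTER_NEAREST))
E
```

```text
bed w dir [-0.1006 -0.9949] deg -95.77 width 0.0863 len nan ends [0.5704 0.1433] [nan nan] mid [nan nan]
125 [253 544] [ 38  37  34  35  29  38 104 166 189 201 198 196 190 242 249 247 247 247
 247 247 247 247] [247 247 247 247 247 247 247 247 248 251 214 181 165  78  34  46  45  40
  36  36]
140 [249 547] [ 37  35  36  36  34  26  96 159 190 207 202 200 195 235 249 247 247 247
 247 247 247 247] [247 247 247 247 247 247 247 248 251 232 190 172 113  50  30  34  36  35
  38  39]
160 [ 75 528] [ 38  37  36  37  35  28  62 131 182 200 201 198 195 226 249 248 247 247
 247 247 249 241] [248 247 247 247 247 247 248 250 236 187 172 103  38  37  39  35  36  35
  37  35]
180 [ 78 526] [ 37  35  34  35  39  36  32 112 171 198 200 160 123  90 247 252 248 247
 247 247 249 243] [245 248 247 247 247 248 250 233 183 173 109  37  34  37  36  38  37  37
  37  34]
col [178 195 199 196 197 196 195 195 196 195 195 196 194 136 242 251 247 247
 247 247 247 247 247]
[0.56556255 0.10447755 0.068     ]
[0.55694715 0.00927149 0.068     ]
pin pred [290.76179061 139.98664912]
pin pred [288.66466322 251.40313648]
  return _methods._mean(a, axis=axis, dtype=dtype,
  ret = ret.dtype.type(ret / rcount)
```

View pics/w2c.png

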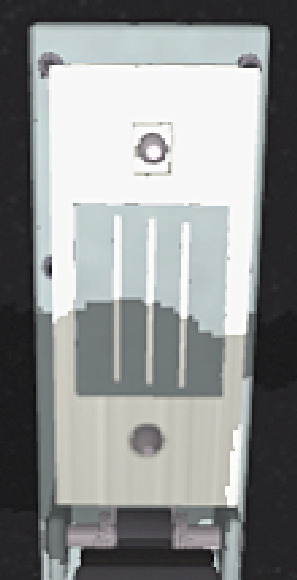

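The panel is clear of the jaw. The pins sit at about (291,140) and (289,251), which agrees with the bed fit: origin (0.561, 0.0547), direction −95.9°. Descending to grasp.

{"name": "step_arm", "arguments": {
  "series": [
    [0.0042, -0.0005, -0.02, 0, 0, 0],
    [0.0042, -0.0005, -0.04, 0, 0, 0],
    [0, 0, -0.04, 0, 0, 0],
    [0, 0, -0.03, 0, 0, 0],
    [0, 0, -0.02, 0, 0, 0],
    [0, 0, -0.008, 0, 0, 0],
    [0, 0, 0, 0, 0, 0]
  ]
}}

```text
clock: 6.25
eef_pos: [0.5613, 0.0474, 0.0352]
ee_rot: [-180.0, 0.0, 83.9]
ft_force: [0.4, -0.0, 0.6]
opening: 0.0854
finger_force: 0.0
```

{"name": "step_arm", "arguments": {
  "series": [
    [0, 0.0068, -0.004, 0, 0, 0],
    [0, 0, 0, 0, 0, 0]
  ]
}}

```text
clock: 6.5
eef_pos: [0.5618, 0.0567, 0.0317]
ee_rot: [180.0, -0.1, 84.1]
ft_force: [0.4, 0.7, 0.4]
opening: 0.0855
finger_force: 0.0
```

```bash
python3 - <<'E'
from h import *
for _ in range(3):
    snapshot("wrist");s=observe();print({k:np.round(s[k],4).tolist() for k in("clock","eef_pos","ee_rot","opening","q")})
E
```

```text
{'clock': 6.55, 'eef_pos': [0.5618, 0.0562, 0.0317], 'ee_rot': [179.9631, -0.0367, 84.072], 'opening': 0.0852, 'q': [-19.3435, 44.3173, 18.3062, 106.895, -24.1219, 32.5555, 8.7136]}
{'clock': 6.6, 'eef_pos': [0.5618, 0.0557, 0.0317], 'ee_rot': [179.9586, -0.0183, 84.0432], 'opening': 0.0853, 'q': [-19.3255, 44.3185, 18.3275, 106.8999, -24.1167, 32.5513, 8.7146]}
{'clock': 6.65, 'eef_pos': [0.5619, 0.0555, 0.0317], 'ee_rot': [179.9555, -0.0088, 84.02], 'opening': 0.0855, 'q': [-19.3141, 44.3214, 18.3401, 106.901, -24.1174, 32.5482, 8.7128]}
```

{"name": "step_arm", "arguments": {
  "series": [
    [0, 0, 0, 0, 0, 0],
    [0, 0, 0, 0, 0, 0],
    [0, 0, 0, 0, 0, 0],
    [0, 0, 0, 0, 0, 0],
    [0, 0, 0, 0, 0, 0]
  ],
  "grip": 0.05
}}

```text
clock: 7.28
eef_pos: [0.5619, 0.0552, 0.0319]
ee_rot: [180.0, -0.0, 84.0]
ft_force: [-1.4, 0.4, 5.9]
opening: 0.0628
finger_force: 66.6
```

{"name": "step_arm", "arguments": {
  "series": [
    [0, 0, 0.005, 0, 0, 0],
    [0, 0, 0.01, 0, 0, 0],
    [0, 0, 0.015, 0, 0, 0],
    [0, 0, 0.03, 0, 0, 0],
    [0, 0, 0.03, 0, 0, 0],
    [0, 0, 0.02, 0, 0, 0],
    [0, 0, 0, 0, 0, 0]
  ]
}}

```text
clock: 8.15
eef_pos: [0.5629, 0.0553, 0.1435]
ee_rot: [179.7, -0.1, 84.0]
ft_force: [-0.2, 0.6, -2.0]
opening: 0.0627
finger_force: 66.5
```

```bash
python3 - <<'E'
from h import *
s=observe();print({k:np.round(s[k],4).tolist() for k in("clock","eef_pos","ee_rot","opening","ft_force")})
np.save("w3.npy",calibration("wrist"),allow_pickle=True);w=snapshot("wrist");cv2.imwrite("pics/w3.png",w)
E
```

```text
{'clock': 8.15, 'eef_pos': [0.5629, 0.0553, 0.1435], 'ee_rot': [179.7379, -0.0599, 83.9995], 'opening': 0.0627, 'ft_force': [-0.2238, 0.6472, -2.0188]}
```

View pics/w3.png

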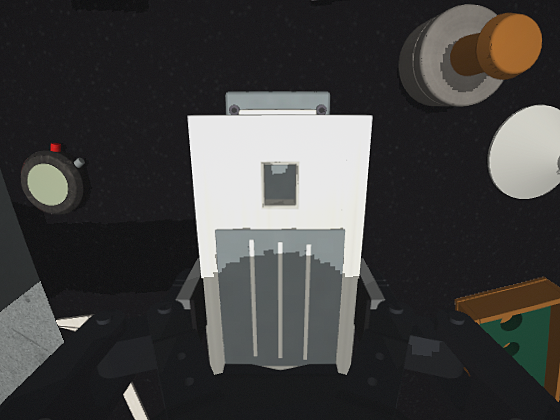

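The tested panel is held level, with its far end at row 115 and the slot at (280,185). Next I'll locate the empty stand from the white mid-strip of its base.

```bash
python3 - <<'E'
from fit import *
t=cv2.imread("pics/top0.png");c=calibration("top")
g=t.min(2)[150:210,140:220];m=(g>140).astype(np.uint8)
cs,_=cv2.findContours(m,0,1);k=max(cs,key=cv2.contourArea)[:,0]+[140,150]
P=np.array([onz(c,p.astype(float),.004)[:2] for p in k],np.float32);r=cv2.minAreaRect(P);print("base strip",r)
m=(g>50).astype(np.uint8);m=cv2.morphologyEx(m,cv2.MORPH_CLOSE,np.ones((5,5)))
cs,_=cv2.findContours(m,0,1);k=max(cs,key=cv2.contourArea)[:,0]+[140,150]
for z in(.004,.03):
    P=np.array([onz(c,p.astype(float),z)[:2] for p in k],np.float32);r=cv2.minAreaRect(P);print(z,r)
for p in((58,43),(82,108),(185,33),(210,98)):print(onz(c,(p[0]/3+135,p[1]/3+155),.03))
# punch
print("punch",onz(c,(224,146),.05))
E
```

```text
base strip ((0.6289625763893127, 0.2769109904766083), (0.057082630693912506, 0.08633167296648026), 3.2317628860473633)
0.004 ((0.6291947960853577, 0.2799094319343567), (0.06378426402807236, 0.1353180855512619), 4.026444911956787)
0.03 ((0.6259941458702087, 0.2739483118057251), (0.062214139848947525, 0.13198699057102203), 4.026430130004883)
[0.65229694 0.34092594 0.03      ]
[0.59419983 0.31993445 0.03      ]
[0.6578577 0.2278509 0.03     ]
[0.59999826 0.20663043 0.03      ]
punch [0.70499642 0.15251132 0.05      ]
```

{"name": "step_arm", "arguments": {
  "series": [
    [0.005, 0.018, 0, 0, 0, 0.02],
    [0.011, 0.0365, 0, 0, 0, 0.03],
    [0.011, 0.0365, 0, 0, 0, 0.03],
    [0.011, 0.0365, 0, 0, 0, 0.03],
    [0.011, 0.0365, 0, 0, 0, 0.03],
    [0.011, 0.0365, -0.02, 0, 0, 0.02],
    [0.005, 0.018, -0.04, 0, 0, 0.006],
    [0, 0, -0.03, 0, 0, 0],
    [0, 0, -0.01, 0, 0, 0],
    [0, 0, 0, 0, 0, 0],
    [0, 0, 0, 0, 0, 0]
  ]
}}

```text
clock: 9.57
eef_pos: [0.6278, 0.274, 0.0428]
ee_rot: [179.8, -0.0, 93.5]
ft_force: [0.9, -0.5, -1.7]
opening: 0.0628
finger_force: 66.4
```

```bash
python3 - <<'E'
from h import *
for _ in range(2):cv2.imwrite("pics/s3.png",snapshot("side")[220:340,160:360])
s=observe();print({k:np.round(s[k],4).tolist() for k in("clock","eef_pos","ee_rot","opening","ft_force")})
E
```

```text
{'clock': 9.675, 'eef_pos': [0.6277, 0.2739, 0.043], 'ee_rot': [179.8403, -0.0594, 93.4845], 'opening': 0.0627, 'ft_force': [0.5147, -0.0639, -3.2179]}
```

Right on target. I'll lower it 31 mm and read the force.

{"name": "step_arm", "arguments": {
  "series": [
    [0, 0, -0.012, 0, 0, 0],
    [0, 0, -0.01, 0, 0, 0],
    [0, 0, -0.006, 0, 0, 0],
    [0, 0, -0.0025, 0, 0, 0],
    [0, 0, 0, 0, 0, 0],
    [0, 0, 0, 0, 0, 0]
  ]
}}

```text
clock: 10.42
eef_pos: [0.6262, 0.2737, 0.012]
ee_rot: [-179.9, -0.0, 93.5]
ft_force: [-3.3, -0.7, 5.3]
opening: 0.0633
finger_force: 67.3
```

{"name": "step_arm", "arguments": {
  "series": [
    [0, 0, 0, 0, 0, 0],
    [0, 0, 0, 0, 0, 0],
    [0, 0, 0, 0, 0, 0]
  ],
  "grip": 0.0854
}}

```text
clock: 10.8
eef_pos: [0.6268, 0.2739, 0.0107]
ee_rot: [180.0, -0.0, 93.5]
ft_force: [0.2, 0.3, -0.4]
opening: 0.0855
finger_force: 0.0
```

{"name": "step_arm", "arguments": {
  "series": [
    [0, 0, 0.015, 0, 0, 0],
    [0, 0, 0.04, 0, 0, 0],
    [0, 0, 0.05, 0, 0, 0],
    [0, 0, 0.05, 0, 0, 0],
    [-0.03, 0.02, 0.03, 0, 0, -0.05],
    [-0.04, 0.02, 0, 0, 0, -0.05],
    [-0.04, 0.01, 0, 0, 0, -0.05],
    [-0.04, 0, 0, 0, 0, -0.05],
    [-0.02, -0.02, 0, 0, 0, -0.056],
    [0, 0, 0, 0, 0, 0],
    [0, 0, 0, 0, 0, 0]
  ]
}}

```text
clock: 12.18
eef_pos: [0.4577, 0.3044, 0.1968]
ee_rot: [179.9, -0.1, 78.9]
ft_force: [0.5, 0.7, 0.7]
opening: 0.0853
finger_force: 0.0
```

```bash
python3 - <<'E'
from fit import *
cv2.imwrite("pics/t4.png",snapshot("top"))
s=observe();print({k:np.round(s[k],4).tolist() for k in("clock","eef_pos","ee_rot","opening","ft_force")})
c=calibration("wrist");np.save("w4.npy",c,allow_pickle=True);w=snapshot("wrist");cv2.imwrite("pics/w4.png",w)
b=snapshot("side")
cv2.imwrite("pics/m4.png",np.hstack([w[:,60:500],cv2.resize(b[230:340,180:270],(344,420),interpolation=cv2.INTER_CUBIC)]))
E
```

```text
{'clock': 12.225, 'eef_pos': [0.4577, 0.3045, 0.1965], 'ee_rot': [179.9105, -0.0931, 78.8615], 'opening': 0.0854, 'ft_force': [-0.2308, 0.364, 0.2949]}
```

View pics/m4.png

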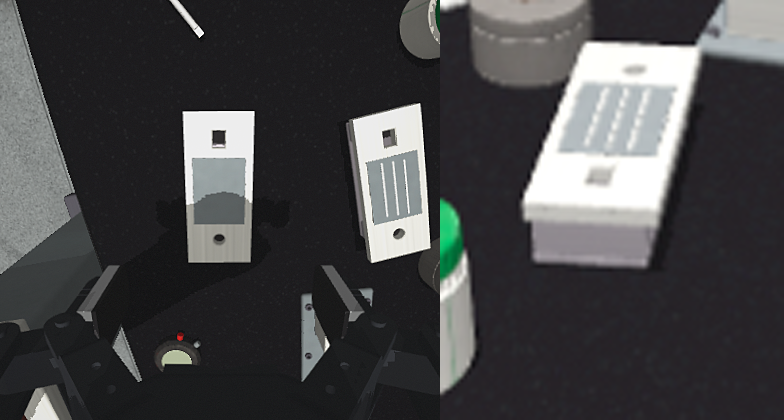

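The tested panel lies flat on its stand. The fresh panel is in the wrist view at full-image columns 243–315, rows 111–262, with its slot at the far end, the same way round as the old one. Measuring its centre.

```bash
python3 - <<'E'
from fit import *
w=cv2.imread("pics/w4.png");c=np.load("w4.npy",allow_pickle=True).item();g=w.min(2)
L,R=[],[]
for r in range(118,258,4):
    x=np.where(g[r,225:335]>90)[0]+225;L.append((x[0]-.5,r));R.append((x[-1]+.5,r))
f=lambda A:np.array([onz(c,p,.04)[:2] for p in A])
L,R=f(L),f(R)
for A in(L,R):
    p=np.polyfit(A[:,1],A[:,0],1);print("angle %.2f"%np.degrees(np.arctan2(1,p[0])),np.std(A[:,0]-np.polyval(p,A[:,1])),np.polyval(p,.303))
y=np.where(g[90:285,262]>90)[0]+90;a,b=onz(c,(262,y[0]-.5),.04),onz(c,(262,y[-1]+.5),.04);print(y[[0,-1]],a,b,np.linalg.norm(a-b),(a+b)/2)
y=np.where(g[90:285,295]>90)[0]+90;a,b=onz(c,(295,y[0]-.5),.04),onz(c,(295,y[-1]+.5),.04);print(y[[0,-1]],a,b,np.linalg.norm(a-b),(a+b)/2)
E
```

```text
angle 79.26 0.00030700239202481605 0.42373310328410074
angle 78.92 0.000313005558137493 0.48954090551148666
[111 262] [0.45650449 0.37875358 0.04      ] [0.42501188 0.23151093 0.04      ] 0.15057285205340507 [0.44075818 0.30513226 0.04      ]
[111 261] [0.4854483  0.37305434 0.04      ] [0.45862853 0.22605896 0.04      ] 0.14942202407574462 [0.47203841 0.29955665 0.04      ]
```

{"name": "step_arm", "arguments": {
  "series": [
    [-0.001, -0.0017, -0.02, 0, 0, 0],
    [0, 0, -0.045, 0, 0, 0],
    [0, 0, -0.045, 0, 0, 0],
    [0, 0, -0.035, 0, 0, 0],
    [0, 0, -0.02, 0, 0, 0],
    [0, 0, -0.012, 0, 0, 0],
    [0, 0, -0.007, 0, 0, 0],
    [0, 0, 0, 0, 0, 0],
    [0, 0, 0, 0, 0, 0]
  ]
}}

```text
clock: 13.45
eef_pos: [0.4562, 0.3025, 0.0125]
ee_rot: [179.9, -0.1, 78.8]
ft_force: [0.3, -0.1, 0.1]
opening: 0.0855
finger_force: 0.0
```

Close, then lift.

{"name": "step_arm", "arguments": {
  "series": [
    [0, 0, 0, 0, 0, 0],
    [0, 0, 0, 0, 0, 0],
    [0, 0, 0, 0, 0, 0],
    [0, 0, 0, 0, 0, 0],
    [0, 0, 0, 0, 0, 0]
  ],
  "grip": 0.05
}}

```text
clock: 14.08
eef_pos: [0.456, 0.3024, 0.0128]
ee_rot: [180.0, -0.1, 78.8]
ft_force: [-1.4, -0.5, 6.2]
opening: 0.0627
finger_force: 65.9
```

{"name": "step_arm", "arguments": {
  "series": [
    [0, 0, 0.01, 0, 0, 0],
    [0, 0, 0.03, 0, 0, 0],
    [0, 0, 0.04, 0, 0, 0],
    [0, 0, 0.04, 0, 0, 0],
    [0.01, -0.02, 0.01, 0, 0, 0.01],
    [0.02, -0.045, 0, 0, 0, 0.02],
    [0.02, -0.05, 0, 0, 0, 0.02],
    [0.02, -0.05, 0, 0, 0, 0.02],
    [0.02, -0.05, 0, 0, 0, 0.02],
    [0.0147, -0.0323, 0, 0, 0, 0],
    [0, 0, 0, 0, 0, 0],
    [0, 0, 0, 0, 0, 0]
  ]
}}

```text
clock: 15.58
eef_pos: [0.5594, 0.0556, 0.1415]
ee_rot: [-179.9, -0.0, 84.0]
ft_force: [0.5, 0.0, -3.5]
opening: 0.0632
finger_force: 66.8
```

```bash
python3 - <<'E'
from fit import *
snapshot("top");s=observe();print({k:np.round(s[k],4).tolist() for k in("clock","eef_pos","ee_rot","opening","ft_force","q")})
w=snapshot("wrist");cv2.imwrite("pics/w5.png",w)
for n in("w3","w5"):
    g=cv2.imread(f"pics/{n}.png").min(2)
    print(n,"end rows",[int(np.argmax(g[100:140,x]>215))+100 for x in(200,215,345,360)],"edges",[(int(np.where(g[r,170:390]>225)[0][0]+170),int(np.where(g[r,170:390]>225)[0][-1]+170)) for r in(130,150,215)],
     "slot rows",[np.where(g[150:215,x]<130)[0][[0,-1]]+150 for x in(270,280,290)],"cols",np.where(g[175,250:310]<130)[0][[0,-1]]+250)
E
```

```text
{'clock': 15.625, 'eef_pos': [0.5594, 0.0565, 0.1414], 'ee_rot': [-179.8911, -0.061, 84.1063], 'opening': 0.0631, 'ft_force': [-0.339, 0.2036, -2.2201], 'q': [-22.9995, 35.2493, 23.7537, 102.943, -19.01, 45.8675, 4.3888]}
w3 end rows [116, 116, 116, 116] edges [(189, 370), (191, 369), (196, 363)] slot rows [array([164, 204]), array([165, 204]), array([164, 204])] cols [264 295]
w5 end rows [113, 113, 112, 112] edges [(189, 369), (191, 367), (197, 362)] slot rows [array([165, 201]), array([159, 201]), array([165, 201])] cols [264 295]
```

{"name": "step_arm", "arguments": {
  "series": [
    [0.0024, -0.002, -0.02, 0, 0, 0],
    [0, 0, -0.03, 0, 0, 0],
    [0, 0, -0.022, 0, 0, 0],
    [0, 0, -0.01, 0, 0, 0],
    [0, 0, 0, 0, 0, 0],
    [0, 0, 0, 0, 0, 0],
    [0, 0, 0, 0, 0, 0]
  ]
}}

```text
clock: 16.55
eef_pos: [0.5634, 0.0529, 0.0608]
ee_rot: [179.9, -0.0, 84.0]
ft_force: [-0.3, -0.3, -2.7]
opening: 0.0628
finger_force: 66.7
```

```bash
python3 - <<'E'
from fit import *
snapshot("top");w=snapshot("wrist");s=observe();print({k:np.round(s[k],4).tolist() for k in("clock","eef_pos","ee_rot","opening","ft_force")})
cv2.imwrite("pics/w6.png",w)
b=snapshot("side")
cv2.imwrite("pics/m6.png",np.hstack([cv2.resize(w[90:250,180:380],(480,400),interpolation=cv2.INTER_CUBIC),cv2.resize(b[160:250,240:320],(320,400),interpolation=cv2.INTER_CUBIC)]))
E
```

```text
{'clock': 16.65, 'eef_pos': [0.5631, 0.0529, 0.0605], 'ee_rot': [179.9353, -0.0199, 83.9996], 'opening': 0.0627, 'ft_force': [-0.4169, -0.6808, -2.5137]}
```

View pics/m6.png

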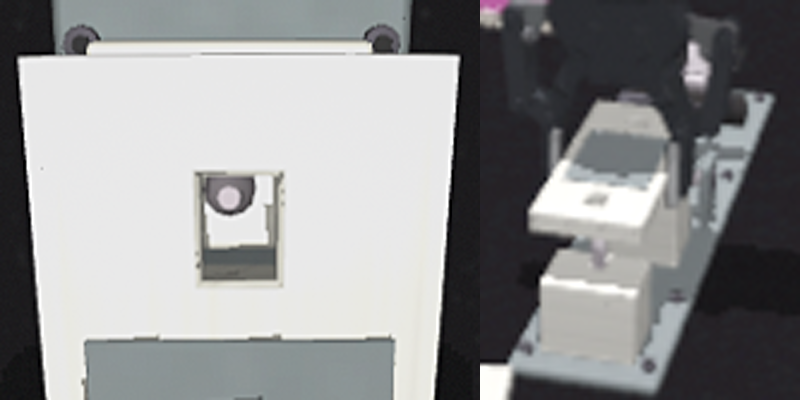

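```bash
python3 - <<'E'
from h import *
c=calibration("wrist")
a=onz(c,(275.8,168),.068);b=onz(c,(279.6,181.2),.0886);print(a,b,a-b)
for r in(170,285):print(onz(c,(279.6,90+r/2.5),.0886))
for x in(194,284):print(onz(c,(180+x/2.4,181.2),.0886))
E
```

```text
[0.56693212 0.10405749 0.068     ] [0.56844764 0.10296953 0.0886    ] [-0.00151552  0.00108796 -0.0206    ]
[0.56932681 0.11131826 0.0886    ]
[0.56754637 0.0944118  0.0886    ]
[0.56171375 0.10367883 0.0886    ]
[0.57516995 0.10226583 0.0886    ]
```

The pin shows through the slot at crop (230,195), against a slot centre of (239,228). By ray casting that calls for −1.5 mm in x and +1.1 mm in y, which agrees with the recorded seated pose. I'll correct and then lower.

{"name": "step_arm", "arguments": {
  "series": [
    [-0.0014, 0.001, 0, 0, 0, 0],
    [0, 0, -0.003, 0, 0, 0],
    [0, 0, -0.003, 0, 0, 0],
    [0, 0, 0, 0, 0, 0],
    [0, 0, 0, 0, 0, 0]
  ]
}}

```text
clock: 17.32
eef_pos: [0.5613, 0.0538, 0.0537]
ee_rot: [-180.0, 0.0, 84.0]
ft_force: [-1.4, 1.2, -1.8]
opening: 0.0631
finger_force: 66.7
```

{"name": "step_arm", "arguments": {
  "series": [
    [0.0003, 0, -0.003, 0, 0, 0],
    [0, 0, -0.003, 0, 0, 0],
    [0, 0, -0.003, 0, 0, 0],
    [0, 0, -0.003, 0, 0, 0],
    [0, 0, 0, 0, 0, 0]
  ]
}}

```text
clock: 17.95
eef_pos: [0.5613, 0.0538, 0.0414]
ee_rot: [-180.0, 0.0, 84.0]
ft_force: [-0.3, 0.1, -2.5]
opening: 0.063
finger_force: 66.7
```

{"name": "step_arm", "arguments": {
  "series": [
    [0, 0, -0.003, 0, 0, 0],
    [0, 0, -0.003, 0, 0, 0],
    [0, 0, -0.0025, 0, 0, 0],
    [0, 0, -0.001, 0, 0, 0],
    [0, 0, 0, 0, 0, 0]
  ]
}}

```text
clock: 18.58
eef_pos: [0.5615, 0.0538, 0.0329]
ee_rot: [180.0, -0.0, 84.0]
ft_force: [-2.0, 0.1, 3.6]
opening: 0.0628
finger_force: 67.4
```

{"name": "step_arm", "arguments": {
  "series": [
    [0, 0, -0.001, 0, 0, 0],
    [0, 0, 0, 0, 0, 0],
    [0, 0, 0, 0, 0, 0]
  ]
}}

```text
clock: 18.95
eef_pos: [0.5616, 0.0539, 0.0328]
ee_rot: [180.0, -0.1, 84.0]
ft_force: [-4.7, 0.2, 10.4]
opening: 0.0628
finger_force: 68.1
```

```bash
python3 - <<'E'
from fit import *
s=observe();print({k:np.round(s[k],4).tolist() for k in("clock","eef_pos","ee_rot","opening","ft_force")})
w=snapshot("wrist");b=snapshot("side")
cv2.imwrite("pics/m7.png",np.hstack([cv2.resize(w[90:250,180:380],(480,400),interpolation=cv2.INTER_CUBIC),cv2.resize(b[160:250,240:320],(320,400),interpolation=cv2.INTER_CUBIC)]))
E
```

```text
{'clock': 18.95, 'eef_pos': [0.5616, 0.0539, 0.0328], 'ee_rot': [179.9857, -0.0531, 83.997], 'opening': 0.0628, 'ft_force': [-4.7279, 0.2376, 10.4351]}
```

View pics/m7.png

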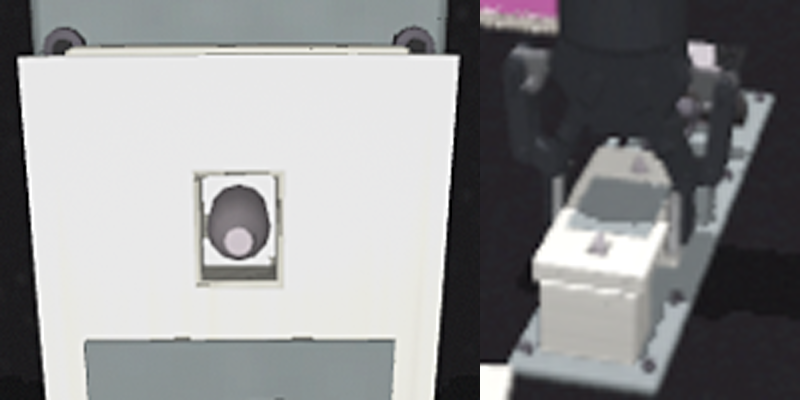

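The fresh panel is down flat on the blocks: the force rises against a hard stop, and both pins show through it (the slot pin at crop (238,222)). I'll let go, lift, shut the fingers and go over the tab.

{"name": "step_arm", "arguments": {
  "series": [
    [0, 0, 0.0005, 0, 0, 0],
    [0, 0, 0, 0, 0, 0],
    [0, 0, 0, 0, 0, 0],
    [0, 0, 0, 0, 0, 0]
  ],
  "grip": 0.0854
}}

```text
clock: 19.55
eef_pos: [0.5616, 0.0538, 0.0316]
ee_rot: [-180.0, 0.0, 84.0]
ft_force: [-0.2, -0.3, -0.4]
opening: 0.0854
finger_force: 0.0
```

{"name": "step_arm", "arguments": {
  "series": [
    [0, 0, 0.01, 0, 0, 0],
    [0, 0, 0.025, 0, 0, 0],
    [0, 0, 0.04, 0, 0, 0],
    [0, 0, 0.045, 0, 0, 0],
    [-0.003, -0.02, 0, 0, 0, 0],
    [-0.005, -0.045, 0, 0, 0, 0],
    [-0.005, -0.05, 0, 0, 0, 0],
    [-0.005, -0.05, 0, 0, 0, 0],
    [-0.005, -0.05, 0, 0, 0, 0],
    [-0.005, -0.045, 0, 0, 0, 0],
    [-0.002, -0.0247, 0, 0, 0, 0],
    [0, 0, 0, 0, 0, 0]
  ]
}}

```text
clock: 21.05
eef_pos: [0.5297, -0.2341, 0.1515]
ee_rot: [-179.9, 0.1, 83.7]
ft_force: [-0.2, 0.4, -0.2]
opening: 0.0853
finger_force: 0.0
```

{"name": "step_arm", "arguments": {
  "series": [
    [0, 0, -0.025, 0, 0, 0],
    [0, 0, -0.035, 0, 0, 0],
    [0, 0, -0.025, 0, 0, 0],
    [0, 0, 0, 0, 0, 0],
    [0, 0, 0, 0, 0, 0],
    [0, 0, 0, 0, 0, 0]
  ],
  "grip": 0
}}

```text
clock: 21.8
eef_pos: [0.5325, -0.2309, 0.0681]
ee_rot: [179.9, 0.0, 84.0]
ft_force: [0.6, -0.6, -0.5]
opening: -0.0
finger_force: 0.0
```

{"name": "step_arm", "arguments": {
  "series": [
    [0, 0, -0.015, 0, 0, 0],
    [0, 0, -0.01, 0, 0, 0],
    [0, 0, -0.006, 0, 0, 0],
    [0, 0, -0.006, 0, 0, 0],
    [0, 0, -0.005, 0, 0, 0],
    [0, 0, -0.001, 0, 0, 0],
    [0, 0, 0, 0, 0, 0],
    [0, 0, 0, 0, 0, 0]
  ]
}}

```text
clock: 22.8
eef_pos: [0.5316, -0.233, 0.0243]
ee_rot: [179.9, 0.2, 83.9]
ft_force: [-1.5, -4.9, 4.9]
opening: -0.0003
finger_force: 3.0
```

Raise straight up, retreat and look.

{"name": "step_arm", "arguments": {
  "series": [
    [0, 0, 0.01, 0, 0, 0],
    [0, 0, 0.03, 0, 0, 0],
    [0, 0, 0.05, 0, 0, 0],
    [0, 0, 0.05, 0, 0, 0],
    [-0.01, -0.01, 0.04, 0, 0, 0],
    [-0.01, -0.01, 0.03, 0, 0, 0],
    [0, 0, 0, 0, 0, 0],
    [0, 0, 0, 0, 0, 0]
  ]
}}

```text
clock: 23.8
eef_pos: [0.5116, -0.2483, 0.2325]
ee_rot: [-179.9, -0.2, 84.1]
ft_force: [-0.7, -0.1, -0.4]
opening: 0.0
finger_force: 0.0
```

```bash
python3 - <<'E'
from fit import *
s=observe();print({k:np.round(s[k],4).tolist() for k in("clock","eef_pos","ft_force")})
w=snapshot("wrist");t=snapshot("top");b=snapshot("side")
r=lambda i,a:cv2.resize(i,a,interpolation=cv2.INTER_CUBIC)
cv2.imwrite("pics/m8.png",np.vstack([np.hstack([r(w,(400,300)),r(b[140:340,170:400],(400,300))]),r(t[130:300,130:400],(800,300))]))
E
```

```text
{'clock': 23.8, 'eef_pos': [0.5116, -0.2483, 0.2325], 'ft_force': [-0.6716, -0.1168, -0.3883]}
```

View pics/m8.png

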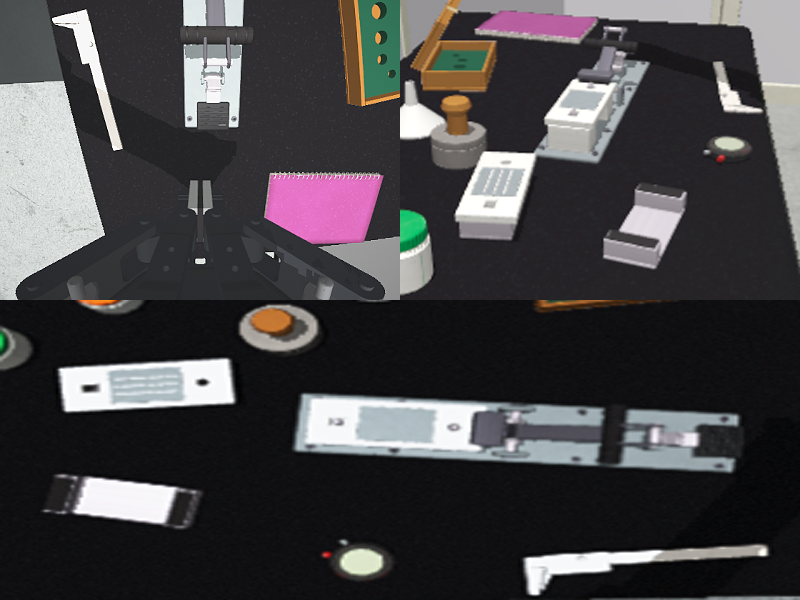

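The clamp is shut on the fresh panel: in the top view its jaw covers the panel end at (490,428) and the bar is up at (610,435). The tested panel lies flat on its stand at (147,385), and the punch, watch and caliper are where they were. Handing in.

```bash
python3 -c "
from plant import *
print(sign_off())"
```

```text
the job is handed in; nothing more can be done
None
```

The panel is changed: the fresh one is clamped flat on both pins, the tested one lies flat on the other stand, and the job was handed in at about 24 s of the 61 s allowed; the judge's verdict was not shown.

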